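# Gauge a specimen carrier against a flip stop

### The job

Flip the hinged stop fully down onto the fence of the loading jig, then gently slide the specimen carrier flat along the plate until it is flush with the fence and pressed lightly (about 5 N, for a second) against the stop. Then flip the stop fully up out of the way again, leaving the carrier exactly where it was gauged, let go of everything, and leave the other things on the bench alone.

Things in the scene. Friction and masses are not known exactly. Their poses are not given: they have to be found in the camera images.
- jig: Fixed loading jig: dark steel plate 170 x 360 x 12 mm (x, y, z) on the bench with an aluminium fence bar along its far (+x) edge, 25 mm thick, 28 mm high, as long as the plate. Origin on the bench; plate from x = -90 to +80 mm, y = +-180 mm, its top at z = 12 mm; the fence's working face looks to -x at x = +40 mm, fence top z = 40 mm. The y axis runs along the fence.
- stop: Fixed dark hinge block (45 mm high) of the flip stop, behind the fence; stands anywhere along it, axes parallel to the jig's. Origin = gauging corner: on the fence's working face (x = 0), in the plane of the lowered leaf's gauging side (y = 0; the carrier comes from -y), at plate-top height (z = 0). A gauged carrier has its origin at x = -25, y = -45, z = 0 mm here, axes parallel.
- stop_hinge (a point): Point on the leaf's hinge axis, mid-width of the leaf; in the stop's frame at x = 41, y = 7, z = 35 mm. The axis is parallel to the fence (y). The hinge is rigid sideways; its friction (0.14 N m, about 1.2 N at the tab) holds the leaf wherever it is left.
- leaf (a joint): Hinge angle of the steel stop leaf (150 g), rad: 0 = fully down on the fence top, pointing to -x over the plate (end stop); grows as it is flipped up; 1.57 upright; end stop 1.85, leaning back. A bar 14 x 14 mm reaching 132 mm from the hinge axis; 45 to 75 mm from the axis a tongue of the same width hangs 25 mm below the bar, in front of the fence, and meets the carrier's end.
- leaf_tab (a point): Point in the middle of the leaf's bar, 115 mm out from the hinge axis, 17 mm short of its free end. The outer 55 mm of the bar is a bare tab to handle: it can be pinched here from above across its 14 mm width (along y), and turns between the pads as it swings.
- carrier: Loose specimen carrier: aluminium block 50 x 90 x 24 mm (x, y, z), on its top a central black knob 16 mm across and 30 mm high and two white discs (look only); 0.15 to 0.31 kg. Origin at the centre of its underside, which lies on the jig plate. Its y axis starts roughly along the fence; its +y end goes to the stop, its +x long side to the fence.
- objective: Bystander: loose steel microscope objective standing on the bench, 34 mm diameter, 52 mm high; origin at the centre of its underside.
- mouse: Bystander: loose black computer mouse 100 x 58 x 30 mm; origin at the centre of its underside.
- slide_box: Bystander: loose grey box for slides with white lid, 85 x 35 x 30 mm; origin at the centre of its underside.
Mind the look-alikes: they are no part of the job. Several things have the shape of the carrier; the one meant has the colours described above.

How it is judged (in metres and radians):
On the way, in this order (a step that is already met when the one before it is completed fails the run):
1. the stop leaf is flipped fully down (within 0.08 rad) (value of joint leaf below 0.08 rad), for 0.2 s.
2. the carrier, flush with the fence, is held pressed against the lowered stop with 1.5 to 20 N for 0.3 s (x of carrier in the frame of stop between -0.0275 and -0.0225 m and y of carrier in the frame of stop between -0.0475 and -0.0425 m and z of carrier in the frame of stop between -0.003 and 0.003 m and angle between the x axis of carrier and the x axis of stop, either way round below 0.05 rad and value of joint leaf below 0.08 rad and contact force between carrier and stop above 1.5 N), for 0.3 s.
At the end, for the whole second after the job is handed in: The leaf is flipped up (beyond 1.45 rad) and at rest, and the carrier lies still, flat on the plate, where it was gauged: within 2.5 mm along and across the fence of its gauged place, parallel to the fence within 0.05 rad (x of carrier in the frame of stop between -0.0275 and -0.0225 m and y of carrier in the frame of stop between -0.0475 and -0.0425 m and z of carrier in the frame of stop between -0.003 and 0.003 m and angle between the x axis of carrier and the x axis of stop, either way round below 0.05 rad and value of joint leaf above 1.45 rad and linear speed of carrier below 0.01 m/s and velocity of joint leaf between -0.1 and 0.1 rad/s); the robot touches nothing.
It fails at once if the carrier is pressed against the stop with more than 20 N (contact force between carrier and stop above 20 N).
It fails at once if the carrier is pressed against the plate and fence with more than 30 N (contact force between carrier and jig above 30 N).
It fails at once if the carrier is lifted more than 15 mm off the plate or tipped by more than 0.25 rad (z of carrier in the frame of stop above 0.015 m or angle between carrier's own z axis and vertical above 0.25 rad).
It fails at once if a bystander (objective, mouse or slide box) is moved by more than 15 mm (distance of any of objective, mouse, slide_box from where it was at the start of the episode above 0.015 m).
It also fails if it takes over 72 s, if anything falls off the work surface, if the arm or the gripper's body presses on something with over 40 N, if the wrist force passes 120 N, or if a joint passes its speed limit or range.

### The arm

A 6-joint arm with a two-finger parallel gripper is mounted at the origin on the work surface. World frame = base frame: x ahead of the robot, y to its left, z up, the work surface at z = 0. Lengths are in mm, angles in degrees, forces in N, time in s.
With the tool pointing down it reaches from about 350 to 850 mm from the base axis. Payload 8.1 kg.
Tool frame: the origin (TCP) lies at the very end of the fingers, on their centre line; the grasp point (between the pads) lies 19 mm behind it; z points along the fingers, y is the line along which they close (so a half turn about z gives the same grasp; the last joint's range is limited). The gripper opens to 85 mm and grips with 20 to 120 N. Pads are 22 mm wide; open, the fingers measure 114 mm over their backs; the gripper's body (76 mm by 85 mm) begins 54 mm behind the grasp point. The pads swing forward as they close: fully open they stand 13 mm farther back than shut.
Start: joints at [59.908, 7.471, 85.268, -0, 87.261, -4.893], TCP at [255.435, 542.916, 231.292] pointing down, gripper open.
Joint ranges: [-169.43, 169.43], [-51.17, 129.36], [1.28, 143.12], [-76.62, 256.62], [0, 156.53], [-152.29, 152.29]. Speed limits (degrees/s): [136.94, 136.94, 159.86, 180, 180, 180].

### API

Orientations are given as [roll, pitch, yaw] about the fixed x, y, z axes, in that order (R = Rz(yaw) Ry(pitch) Rx(roll)).
In Python, from bench import status, viewer, job gives the robot as it stands.
- The arm moves only by the tool arm_command, never from a script. Its argument "targets" is a list that holds one entry, the list of rows, each a list of 7 numbers: the shift along the world's x, y, z in m, then the turn, a rotation vector about the world's x, y, z in rad, then the opening, from -1 (shut) to 1 (fully open). In form: [[[dx, dy, dz, rx, ry, rz, gripper], ...]]. A call has 1 to 10 rows; each row shifts and turns the commanded pose from where the row before left it; what a row does not reach is not made up. A row lasts 1/8 s, in which the tool goes at most 62.5 mm and 10.7 degrees, less where a joint would pass 70% of its speed; a pose out of reach is approached as far as the arm can. A call with a gripper value outside its range is refused whole. The fingers move at their own pace and stop on an object; "force" is the grip in N (left out, the last holds). Time passes only in rows, so rows that do not move let the fingers close. It gives the time, the measured TCP pose, the force, the opening and the grip force at its end, in the units of the state.
- status.sense(): the state, without advancing time (a new reading comes with each control period).
- viewer.snapshot(name): name is "scene" or "side" or "wrist"; returns the picture (384x512x3 uint8, red, green, blue); there is no depth.
- viewer.camera_model(name): a dict with "vertical_fov" (degrees; the focal length in pixels is half the picture's height over the tangent of half this angle, whatever the lens; pixels are square), "cx", "cy" (the principal point, pixels), "k1" (the pictures are not rectified: a ray, as slopes to the right and down, at radius r is drawn at 1 + k1 r^2 times it, then the intrinsics apply), "xyz" and "attitude" of the camera in the world. Camera axes: x right, y down, z forward; pixel columns grow to the right and rows downward; lengths in mm; the calibration is good to about 2 mm. A picture is of the moment at which its call begins: read the wrist's pose just before it. camera_model takes no time and is no camera call; for the wrist camera it gives the pose at the moment of the call.
- job.hand_in(): hands the job in; it is judged then, once.
The state is a dict: "time": time; "joint_pos": joint angles; "qd": joint speeds; "joint_efforts": joint torques, N m; "tool_pos": TCP position; "tcp_rot": TCP orientation; "ft_force": force on the tool from outside, world axes, zero at the start; "wrist_torque": the same for the moment, N m; "finger_gap": finger opening in mm; "grip_force": force on a finger pad.
Only numpy, scipy, OpenCV 4.12 (cv2) and the standard library are available. Lean on these libraries where they do the work, as an engineer would, in place of code of your own. Each camera call takes 0.05 s, during which the arm holds its last target. There are 200 camera calls.

## Working session

There is one attempt and no reset: what is moved stays moved. The work goes in short steps, Python scripts to look and compute and a tool call to move; the robot and the scene stay as the last step left them, time stands still between calls to the robot, and variables do not carry over. Pictures are saved under pics/ and viewed, at most 10 in all, crops included, and the job is handed in when it is done.

Besides the shell and the picture viewer there is one more tool, called as name(argument=value, ...) on one line, values as JSON. arm_command: Moves the arm, as the interface text tells. Its arguments: {"type":"object","properties":{"targets":{"type":"array"},"force":{"type":"number"}},"required":["targets"]}

```bash
mkdir -p pics; cat > h.py <<'E'
import numpy as np, cv2
from scipy.spatial.transform import Rotation as R
from bench import status, viewer, job
def snap(n,f):
    im=viewer.snapshot(n); cv2.imwrite(f'pics/{f}.png',im[:,:,::-1]); return im
E
python3 - <<'E'
from h import *
s=status.sense(); print({k:s[k] for k in('time','tool_pos','tcp_rot','finger_gap','ft_force')})
for n in('scene','side','wrist'):
    print(n,viewer.camera_model(n)); snap(n,n+'0')
a=cv2.imread('pics/scene0.png');b=cv2.imread('pics/side0.png')
E
```

```text
{'time': 0.0, 'tool_pos': array([255.15460296, 542.43785497, 230.22562989]), 'tcp_rot': array([-1.79894540e+02, -9.32428246e-03,  1.54801959e+02]), 'finger_gap': 85.44189776480843, 'ft_force': array([-0.14374621,  0.38237977,  0.20101757])}
scene {'vertical_fov': 52.28481342918222, 'cx': 262.7682213707858, 'cy': 189.35454467206867, 'k1': -0.03177045258635497, 'xyz': array([1307.43645218,  -74.04224234,  766.13354017]), 'attitude': array([-136.02278913,    1.16780883,   83.39915838])}
side {'vertical_fov': 55.23712554281366, 'cx': 258.0212804703506, 'cy': 191.4885442622536, 'k1': -0.09652061847224352, 'xyz': array([ 150.00391586, -474.50473064,  816.64756834]), 'attitude': array([-138.74493514,   -0.23659356,  -45.55559037])}
wrist {'vertical_fov': 64.65625355890015, 'cx': 258.6956937427587, 'cy': 188.95266792554884, 'k1': -0.07862162765800504, 'xyz': array([182.94200193, 576.63447127, 373.2632975 ]), 'attitude': array([1.61841744e+02, 9.51716692e-02, 6.47664582e+01])}
```

View pics/scene0.png

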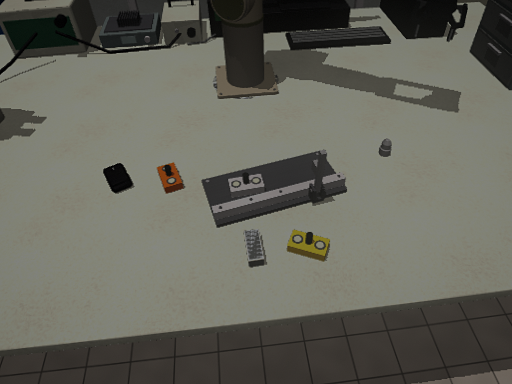

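View pics/side0.png

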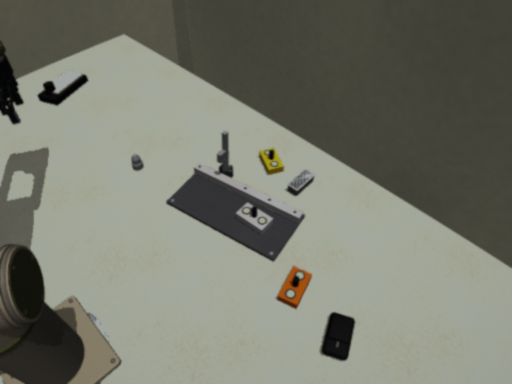

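The scene view shows the jig around (275,187), the grey carrier at (246,183), and the upright leaf at (320,178). The yellow and orange blocks are decoys. In the side view the carrier is at (255,215) and the leaf at (225,150). I'll enlarge the crops to get corner pixels.

```bash
python3 - <<'E'
from h import *
a=cv2.imread('pics/scene0.png')[140:230,195:355];b=cv2.imread('pics/side0.png')[120:265,150:310]
f=lambda i,k:cv2.convertScaleAbs(cv2.resize(i,None,fx=k,fy=k,interpolation=cv2.INTER_CUBIC),alpha=1.5)
cv2.imwrite('pics/za.png',f(a,5));cv2.imwrite('pics/zb.png',f(b,4))
E
```

```text
(no output)
```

View pics/za.png

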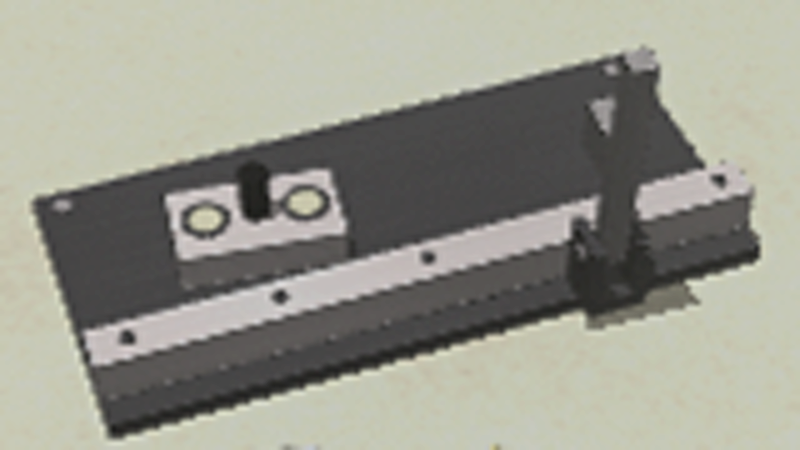

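View pics/zb.png

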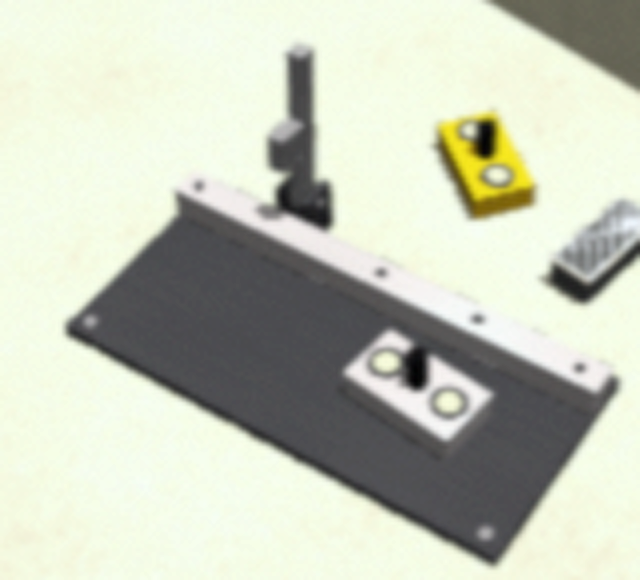

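Pixels read from the crops:
- **Plate corners:** scene (36,200), (108,425) and (757,245); side (68,327) and (494,553).
- **Fence top corners:** visible in both views.
- **Carrier top:** four corners in each view.
- **Leaf end:** scene (641,58), side (300,50).

```bash
cat >> h.py <<'E'
def ray(m,u,v,H=384):
    f=H/2/np.tan(np.radians(m['vertical_fov']/2)); d=np.array([(u-m['cx'])/f,(v-m['cy'])/f]); p=d.copy()
    for _ in range(20): p=d/(1+m['k1']*(p@p))
    return np.array(m['xyz']),R.from_euler('xyz',m['attitude'],degrees=True).as_matrix()@np.r_[p,1]
def onz(m,u,v,z):
    c,d=ray(m,u,v); return c+d*(z-c[2])/d[2]
def tri(r1,r2):
    (c1,d1),(c2,d2)=r1,r2; t=np.linalg.lstsq(np.c_[d1,-d2],c2-c1,rcond=None)[0]
    a,b=c1+t[0]*d1,c2+t[1]*d2; return (a+b)/2,np.linalg.norm(a-b)
def fit(L,W):  # world = Rz L + t
    L,W=np.array(L,float)[:,:2],np.array(W)[:,:2]; l,w=L-L.mean(0),W-W.mean(0)
    a=np.arctan2((l[:,0]*w[:,1]-l[:,1]*w[:,0]).sum(),(l*w).sum()); M=np.array([[np.cos(a),-np.sin(a)],[np.sin(a),np.cos(a)]])
    t=W.mean(0)-M@L.mean(0); return t,np.degrees(a),W-(L@M.T+t)
A=lambda x,y:((x+.5)/5-.5+195,(y+.5)/5-.5+140)
B=lambda x,y:((x+.5)/4-.5+150,(y+.5)/4-.5+120)
E
python3 - <<'E'
from h import *
ms,md=viewer.camera_model('scene'),viewer.camera_model('side')
S=[((-90,-180,12),(36,200)),((80,-180,12),(108,425)),((80,180,12),(757,245)),((40,-180,40),(85,331)),((65,-180,40),(93,365)),((40,180,40),(735,162)),((65,180,40),(750,190))]
D=[((-90,180,12),(68,327)),((-90,-180,12),(494,555)),((40,180,40),(178,190)),((65,180,40),(190,177)),((65,-180,40),(617,378)),((40,-180,40),(603,392))]
def W(m,C,P): return [onz(m,*C(*p),l[2]) for l,p in P]
ws,wd=W(ms,A,S),W(md,B,D)
for n,P,w in(('s',S,ws),('d',D,wd),('both',S+D,ws+wd)):
    t,a,r=fit([l for l,_ in P],w); print(n,t.round(1),round(a,2),r.round(1).tolist())
a=np.radians(a);M=np.array([[np.cos(a),-np.sin(a)],[np.sin(a),np.cos(a)]])
L=[(-25,-45),(-25,45),(25,45),(25,-45)]
cs=[onz(ms,*A(*p),36) for p in((165,198),(333,170),(348,233),(178,262))]
cd=[onz(md,*B(*p),36) for p in((448,440),(345,371),(393,330),(494,395))]
for w in(cs,cd,None):
    tt,aa,r=fit(L if w else L+L,w or cs+cd); print('car',tt.round(1),aa.round(2),'jig',((tt-t)@M).round(1),r.round(1).tolist())
p,g=tri(ray(ms,*A(641,58)),ray(md,*B(300,50))); print('leafend',p,g,'jig',(p[:2]-t)@M)
# discs/objective in scene, lateral
for n,m,q in(('obj',ms,(386,153)),('obj',md,(138,167))): print(n,onz(m,*q,0),(onz(m,*q,0)[:2]-t)@M)
E
```

```text
s [571.2  24.4] 12.3 [[1.2, 2.4], [-0.2, 0.6], [-1.2, -2.2], [0.3, 1.9], [-1.2, -0.1], [1.8, 0.1], [-0.6, -2.8]]
d [570.   21.5] 12.43 [[2.1, -0.8], [1.9, 6.7], [3.1, -1.4], [-6.2, -2.4], [-4.9, -3.3], [4.0, 1.2]]
both [570.6  23. ] 12.42 [[1.4, 3.9], [0.1, 1.8], [-0.3, -0.9], [0.6, 3.1], [-1.0, 1.1], [2.8, 1.5], [0.4, -1.5], [1.4, -2.4], [1.3, 5.2], [2.4, -3.0], [-6.9, -4.0], [-5.5, -4.8], [3.3, -0.3]]
car [575.2 -49.2] 5.34 jig [-11.1 -71.5] [[1.2, -0.2], [0.3, 1.5], [-1.1, -0.7], [-0.4, -0.6]]
car [573.6 -50.2] 4.8 jig [-12.9 -72.2] [[1.2, 0.9], [0.8, 0.1], [-1.2, -1.5], [-0.8, 0.4]]
car [574.4 -49.7] 5.07 jig [-12.  -71.8] [[2.2, 0.2], [0.9, 1.9], [-0.5, -0.1], [0.6, -0.0], [0.2, 0.5], [0.2, -0.2], [-1.8, -2.1], [-1.9, -0.2]]
leafend [640.49630973 129.66922759 178.50719451] 0.4882461580970241 jig [91.16193646 89.12667066]
obj [471.23467025 375.81643047   0.        ] [-21.20605042 365.91428528]
obj [4.69770074e+02 3.68195107e+02 1.13686838e-13] [-24.27533203 358.78623293]
```

The measurements hold together, with the side view good to a few mm:

| Item | Position |
|---|---|
| Jig | (570.6, 23), yaw 12.4° |
| Carrier, jig frame | (-12, -72), turned about -7° |
| Leaf | about 1.65 rad, centre at jig y of about 89 |

Next I move above the leaf tab with the closing line along jig y.

arm_command(targets=[[[0.0384,-0.0413,0.003,0,0,0.0656,0],[0.0384,-0.0413,0.003,0,0,0.0656,0],[0.0384,-0.0413,0.003,0,0,0.0656,0],[0.0384,-0.0413,0.003,0,0,0.0656,0],[0.0384,-0.0413,0.003,0,0,0.0656,0],[0.0384,-0.0413,0.003,0,0,0.0656,0],[0.0384,-0.0413,0.003,0,0,0.0656,0],[0.0384,-0.0413,0.003,0,0,0.0656,0],[0.0384,-0.0413,0.003,0,0,0.0656,0],[0.0384,-0.0413,0.003,0,0,0.0656,0]]], force=20)

```text
time: 1.4
tool_pos: [640.4, 128.4, 261.0]
tcp_rot: [180.0, -0.0, -167.5]
ft_force: [0.8, 0.8, -0.9]
finger_gap: 42.9
grip_force: 0.0
```

arm_command(targets=[[[0,0,0,0,0,0,0],[0,0,0,0,0,0,0]]])

```text
time: 1.65
tool_pos: [639.1, 129.9, 260.6]
tcp_rot: [180.0, -0.1, -167.7]
ft_force: [-0.1, 0.7, -0.0]
finger_gap: 42.8
grip_force: 0.0
```

```bash
python3 - <<'E'
from h import *
m=viewer.camera_model('wrist');s=status.sense();im=snap('wrist','w1')
np.save('w1m.npy',m,allow_pickle=True);print(m['xyz'],m['attitude'],s['time'],s['tool_pos'],s['tcp_rot'],s['finger_gap'],s['ft_force'])
cv2.imwrite('pics/w1z.png',cv2.convertScaleAbs(cv2.resize(im[:,:,::-1],(800,600),interpolation=cv2.INTER_CUBIC),alpha=1.4))
E
```

```text
[561.18451721 112.46785448 403.60552162] [ 1.61895104e+02 -6.20678415e-02  1.02289886e+02] 1.65 [639.1382916  129.85473805 260.60141677] [ 1.79970489e+02 -7.24904578e-02 -1.67674808e+02] 42.75281521151533 [-0.12441613  0.69148754 -0.01209172]
```

View pics/w1z.png

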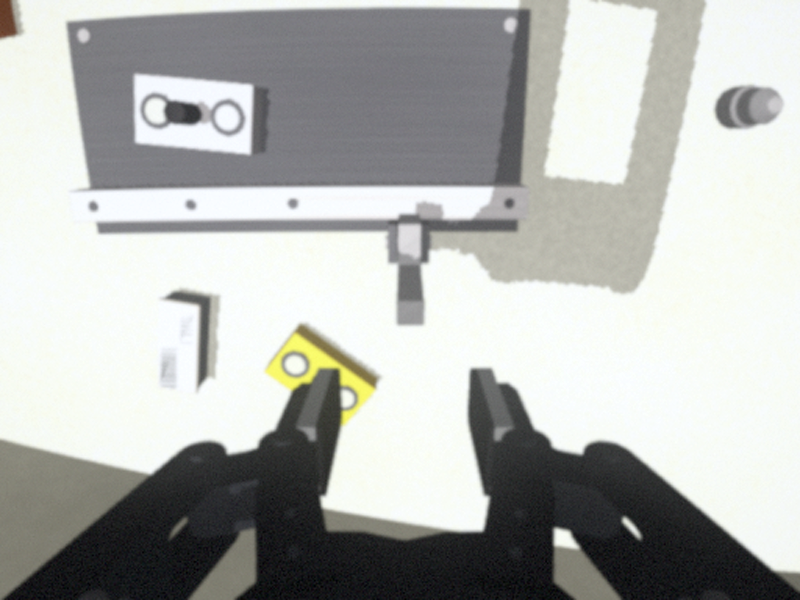

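The wrist view (enlarged 1.56x) shows the plate corners at (68,22) and (530,11). The fence edge runs from (71,190) to (527,186). The leaf end face is centred at (410,312), and the carrier top corners are (134,74), (254,86), (251,155) and (134,145). The leaf sits nearly midway between the pads.

```bash
cat >> h.py <<'E'
C=lambda x,y:((x+.5)/1.5625-.5,(y+.5)/1.5625-.5)
E
python3 - <<'E'
from h import *
m=np.load('w1m.npy',allow_pickle=True).item();ms,md=viewer.camera_model('scene'),viewer.camera_model('side')
P=[((-90,-180,12),(68,22)),((-90,180,12),(530,10)),((40,-180,40),(71,190)),((40,180,40),(527,186)),((65,-180,40),(72,220)),((65,180,40),(526,219))]
t,a,r=fit([l for l,_ in P],[onz(m,*C(*p),l[2]) for l,p in P]);print('jig',t,a,r.round(1).tolist())
a=np.radians(a);M=np.array([[np.cos(a),-np.sin(a)],[np.sin(a),np.cos(a)]])
L=[(-25,-45),(-25,45),(25,45),(25,-45)]
tt,aa,r=fit(L,[onz(m,*C(*p),36) for p in((134,74),(254,86),(251,155),(134,145))]);print('car',tt,aa,((tt-t)@M),r.round(1).tolist())
for z in(175,178):
    p=onz(m,*C(410.5,312),z);print('leaf',z,p,(p[:2]-t)@M)
w=ray(m,*C(410.5,312))
for q in(ray(ms,*A(641,58)),ray(md,*B(300,50))):
    p,g=tri(w,q);print('tri',p,g,(p[:2]-t)@M)
print('tcp jig',(status.sense()['tool_pos'][:2]-t)@M)
E
```

```text
jig [571.25557137  27.98686384] 12.154910419056502 [[1.2, 2.2], [0.9, -0.9], [-0.6, 2.9], [-0.2, -2.1], [-1.0, -1.1], [-0.3, -1.0]]
car [574.10492237 -45.86388937] 5.4790069272327155 [-12.76421144 -72.795106  ] [[-0.5, -0.0], [0.1, 0.6], [-0.5, 0.3], [1.0, -0.9]]
leaf 175 [642.20069715 133.52609344 175.        ] [91.5765403  88.23535075]
leaf 178 [641.13751837 133.24974527 178.        ] [90.47900933 88.18905597]
tri [640.5178399  131.54138461 178.71916421] 3.3227835449232748 [89.51351807 86.64947026]
tri [642.98857404 133.34914277 174.38179946] 1.1826276412858656 [92.30949653 87.89647513]
tcp jig [87.68056927 86.01276701]
```

arm_command(targets=[[[0.0015,0.0026,-0.0195,0,0,0,0],[0,0,-0.0195,0,0,0,0],[0,0,-0.0195,0,0,0,0],[0,0,-0.0195,0,0,0,0],[0,0,-0.0195,0,0,0,0],[0,0,-0.0195,0,0,0,0],[0,0,0,0,0,0,-0.3],[0,0,0,0,0,0,-1],[0,0,0,0,0,0,-1],[0,0,0,0,0,0,-1]]], force=20)

```text
time: 2.95
tool_pos: [641.1, 133.0, 144.8]
tcp_rot: [180.0, 0.0, -167.6]
ft_force: [-1.0, 3.5, -3.0]
finger_gap: 13.5
grip_force: 26.7
```

arm_command(targets=[[[0,0,0,0,0,0,-1],[0,0,0,0,0,0,-1]]])

```text
time: 3.2
tool_pos: [641.1, 133.0, 144.8]
tcp_rot: [180.0, 0.0, -167.6]
ft_force: [-1.5, 5.5, -2.3]
finger_gap: 13.4
grip_force: 26.9
```

```bash
python3 - <<'E'
from h import *
th=np.linspace(1.645,0,21);p=115*np.c_[-np.cos(th),np.sin(th)];d=np.diff(p,axis=0)/1000
print([[round(x*.977,4),round(x*.213,4),round(z,4)] for x,z in d], d.sum(0))
E
```

```text
[[np.float64(-0.0092), np.float64(-0.002), np.float64(0.0003)], [np.float64(-0.0092), np.float64(-0.002), np.float64(-0.0005)], [np.float64(-0.0092), np.float64(-0.002), np.float64(-0.0012)], [np.float64(-0.009), np.float64(-0.002), np.float64(-0.002)], [np.float64(-0.0088), np.float64(-0.0019), np.float64(-0.0028)], [np.float64(-0.0086), np.float64(-0.0019), np.float64(-0.0035)], [np.float64(-0.0083), np.float64(-0.0018), np.float64(-0.0042)], [np.float64(-0.0079), np.float64(-0.0017), np.float64(-0.0049)], [np.float64(-0.0075), np.float64(-0.0016), np.float64(-0.0055)], [np.float64(-0.007), np.float64(-0.0015), np.float64(-0.0061)], [np.float64(-0.0065), np.float64(-0.0014), np.float64(-0.0067)], [np.float64(-0.0059), np.float64(-0.0013), np.float64(-0.0072)], [np.float64(-0.0053), np.float64(-0.0012), np.float64(-0.0077)], [np.float64(-0.0047), np.float64(-0.001), np.float64(-0.0081)], [np.float64(-0.004), np.float64(-0.0009), np.float64(-0.0085)], [np.float64(-0.0033), np.float64(-0.0007), np.float64(-0.0088)], [np.float64(-0.0026), np.float64(-0.0006), np.float64(-0.0091)], [np.float64(-0.0019), np.float64(-0.0004), np.float64(-0.0093)], [np.float64(-0.0011), np.float64(-0.0002), np.float64(-0.0094)], [np.float64(-0.0004), np.float64(-0.0001), np.float64(-0.0094)]] [-0.12352559 -0.11468354]
```

arm_command(targets=[[[-0.0092,-0.0015,0.0003,0,0,0,-1],[-0.0092,-0.002,-0.0005,0,0,0,-1],[-0.0092,-0.002,-0.0012,0,0,0,-1],[-0.009,-0.002,-0.002,0,0,0,-1],[-0.0088,-0.0019,-0.0028,0,0,0,-1],[-0.0086,-0.0019,-0.0035,0,0,0,-1],[-0.0083,-0.0018,-0.0042,0,0,0,-1],[-0.0079,-0.0017,-0.0049,0,0,0,-1],[-0.0075,-0.0016,-0.0055,0,0,0,-1],[-0.007,-0.0015,-0.0061,0,0,0,-1]]])

```text
time: 4.45
tool_pos: [556.7, 114.6, 115.6]
tcp_rot: [-180.0, 0.1, -167.6]
ft_force: [-1.4, 4.0, 8.2]
finger_gap: 13.6
grip_force: 29.3
```

arm_command(targets=[[[-0.0065,-0.0014,-0.0067,0,0,0,-1],[-0.0059,-0.0013,-0.0072,0,0,0,-1],[-0.0053,-0.0012,-0.0077,0,0,0,-1],[-0.0047,-0.001,-0.0081,0,0,0,-1],[-0.004,-0.0009,-0.0085,0,0,0,-1],[-0.0033,-0.0007,-0.0088,0,0,0,-1],[-0.0026,-0.0006,-0.0091,0,0,0,-1],[-0.0019,-0.0004,-0.0093,0,0,0,-1],[-0.0011,-0.0002,-0.0094,0,0,0,-1],[-0.0004,-0.0001,-0.0094,0,0,0,-1]]])

```text
time: 5.7
tool_pos: [519.4, 106.5, 29.5]
tcp_rot: [-180.0, -0.1, -167.6]
ft_force: [-4.0, 2.9, 3.9]
finger_gap: 13.9
grip_force: 28.1
```

arm_command(targets=[[[0,0,-0.001,0,0,0,-1],[0,0,-0.001,0,0,0,-1],[0,0,0,0,0,0,-1]]])

```text
time: 6.08
tool_pos: [519.3, 106.5, 27.5]
tcp_rot: [-180.0, -0.1, -167.6]
ft_force: [-5.3, 2.4, 1.6]
finger_gap: 13.4
grip_force: 27.8
```

arm_command(targets=[[[0,0,-0.001,0,0,0,-1],[0,0,-0.001,0,0,0,-1],[0,0,0,0,0,0,-1]]])

```text
time: 6.45
tool_pos: [519.4, 106.5, 25.6]
tcp_rot: [-180.0, -0.1, -167.6]
ft_force: [-5.0, 2.1, 2.5]
finger_gap: 13.8
grip_force: 27.9
```

arm_command(targets=[[[0,0,-0.001,0,0,0,-1],[0,0,-0.001,0,0,0,-1],[0,0,-0.001,0,0,0,-1]]])

```text
time: 6.82
tool_pos: [519.5, 106.5, 22.8]
tcp_rot: [-180.0, -0.1, -167.6]
ft_force: [-6.4, 1.2, 3.1]
finger_gap: 13.9
grip_force: 28.1
```

```bash
python3 - <<'E'
from h import *
a=snap('side','sd2')[120:270,150:310,::-1];b=snap('scene','sc2')[120:240,195:355,::-1]
f=lambda i:cv2.convertScaleAbs(cv2.resize(i,(400,int(i.shape[0]*2.5)),interpolation=cv2.INTER_CUBIC),alpha=1.6)
a,b=f(a),f(b);b=np.vstack([b,np.zeros((a.shape[0]-b.shape[0],400,3),np.uint8)])
cv2.imwrite('pics/m2.png',np.hstack([a,b]))
E
```

```text
(no output)
```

View pics/m2.png

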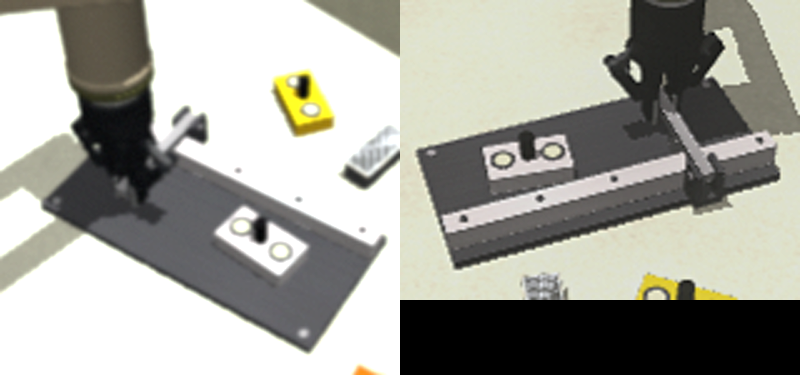

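The bar looks slightly raised, between the pads at right-view (665,100). I'll release it and press it down from above with shut fingers.

arm_command(targets=[[[0,0,0,0,0,0,-0.2],[0,0,0,0,0,0,-0.2],[0,0,0,0,0,0,-0.2],[0,0,0.025,0,0,0,-0.2],[0,0,0.025,0,0,0,-0.2],[0,0,0.025,0,0,0,-0.2],[0,0,0,0,0,0,-1],[0,0,0,0,0,0,-1],[0,0,0,0,0,0,-1],[0,0,0,0,0,0,-1]]])

```text
time: 8.18
tool_pos: [519.8, 106.7, 96.6]
tcp_rot: [180.0, -0.1, -167.6]
ft_force: [1.0, -1.5, -0.1]
finger_gap: -0.1
grip_force: 0.0
```

arm_command(targets=[[[0,0,-0.008,0,0,0,-1],[0,0,-0.008,0,0,0,-1],[0,0,-0.006,0,0,0,-1],[0,0,-0.004,0,0,0,-1],[0,0,-0.003,0,0,0,-1],[0,0,-0.003,0,0,0,-1],[0,0,-0.003,0,0,0,-1]]])

```text
time: 9.05
tool_pos: [520.7, 106.8, 62.7]
tcp_rot: [-180.0, 0.0, -167.6]
ft_force: [0.1, 0.2, -0.2]
finger_gap: 0.1
grip_force: 0.0
```

arm_command(targets=[[[0,0,-0.002,0,0,0,-1],[0,0,-0.002,0,0,0,-1],[0,0,-0.001,0,0,0,-1],[0,0,-0.001,0,0,0,-1]]])

```text
time: 9.55
tool_pos: [520.6, 106.8, 56.7]
tcp_rot: [180.0, 0.0, -167.6]
ft_force: [-0.7, -0.7, 0.3]
finger_gap: 0.4
grip_force: 0.0
```

arm_command(targets=[[[0,0,-0.001,0,0,0,-1],[0,0,-0.001,0,0,0,-1]]])

```text
time: 9.8
tool_pos: [520.6, 106.8, 54.7]
tcp_rot: [-180.0, 0.0, -167.6]
ft_force: [-0.3, -0.9, 0.4]
finger_gap: 0.0
grip_force: 0.0
```

arm_command(targets=[[[0,0,-0.001,0,0,0,-1],[0,0,-0.0005,0,0,0,-1]]])

```text
time: 10.05
tool_pos: [520.6, 106.8, 53.9]
tcp_rot: [-180.0, -0.0, -167.6]
ft_force: [-5.4, 0.1, 10.3]
finger_gap: -0.3
grip_force: 5.1
```

arm_command(targets=[[[0,0,-0.0005,0,0,0,-1],[0,0,-0.0005,0,0,0,-1]]])

```text
time: 10.3
tool_pos: [520.7, 106.8, 53.7]
tcp_rot: [-180.0, -0.0, -167.6]
ft_force: [-10.0, -0.8, 18.8]
finger_gap: -0.3
grip_force: 9.1
```

```bash
python3 - <<'E'
from h import *
im=snap('wrist','w3');cv2.imwrite('pics/w3z.png',cv2.convertScaleAbs(cv2.resize(im[:,:,::-1],(800,600),interpolation=cv2.INTER_CUBIC),alpha=1.4))
E
```

```text
(no output)
```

View pics/w3z.png

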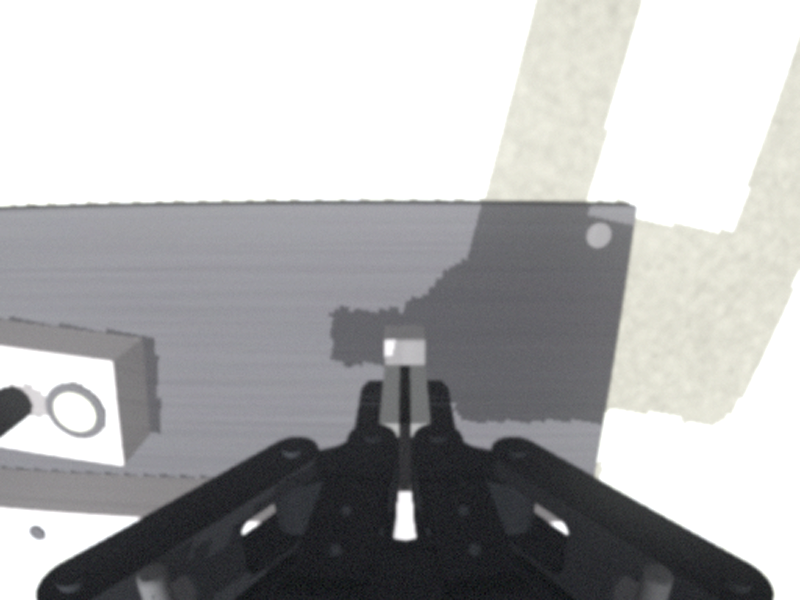

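The leaf is bottomed: its top is at z = 54 as it should be, and 19 N shows at the end stop. The view shows the bar centred between the fingers at (405,350). Next I rise and go over the carrier's knob.

arm_command(targets=[[[0,0,0.035,0,0,0,-1],[0,0,0.035,0,0,0,-0.5],[0.0107,-0.0306,0,0,0,0,0],[0.0107,-0.0306,0,0,0,0,0],[0.0107,-0.0306,0,0,0,0,0],[0.0107,-0.0306,0,0,0,0,0],[0.0107,-0.0306,0,0,0,0,0],[0,0,0,0,0,0,0],[0,0,0,0,0,0,0]]])

```text
time: 11.48
tool_pos: [573.7, -45.8, 121.9]
tcp_rot: [180.0, -0.0, -167.6]
ft_force: [0.2, 0.3, -0.1]
finger_gap: 42.7
grip_force: 0.0
```

```bash
python3 - <<'E'
from h import *
m=viewer.camera_model('wrist');s=status.sense();im=snap('wrist','w4')
np.save('w4m.npy',m,allow_pickle=True);print(s['time'],s['tool_pos'],s['ft_force'],s['finger_gap'])
cv2.imwrite('pics/w4z.png',cv2.convertScaleAbs(cv2.resize(im[:,:,::-1],(800,600),interpolation=cv2.INTER_CUBIC),alpha=1.2))
E
```

```text
11.475 [573.73041786 -45.82208679 121.92284462] [ 0.23771429  0.27719728 -0.11592383] 42.74014559106664
```

View pics/w4z.png

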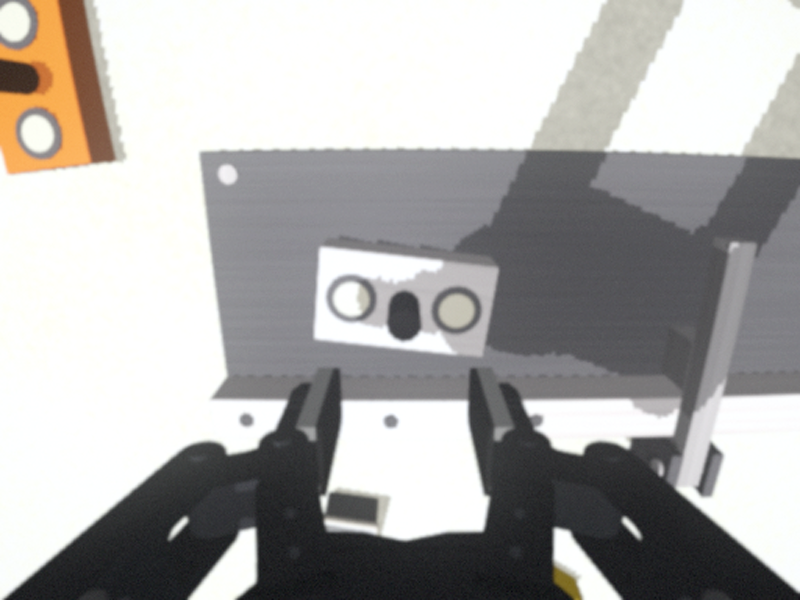

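The view shows the carrier top corners at (320,246), (498,266), (482,356) and (314,339), with the discs at (352,298) and (457,310). The lowered leaf is at right, its top edge starting at (731,243). The knob is centred between the open pads.

```bash
python3 - <<'E'
from h import *
m=np.load('w4m.npy',allow_pickle=True).item();a=np.radians(12.3);M=np.array([[np.cos(a),-np.sin(a)],[np.sin(a),np.cos(a)]])
L=[(-25,-45),(-25,45),(25,45),(25,-45)]
tt,aa,r=fit(L,[onz(m,*C(*p),36) for p in((320,246),(498,266),(482,356),(314,339))]);print('car',tt,aa,'xy\'',tt@M,r.round(1).tolist())
d=[onz(m,*C(*p),36) for p in((352,298),(457,310))];print('discs mid',(d[0]+d[1])/2,np.degrees(np.arctan2(*(d[1]-d[0])[:2])))
for p in((212,399),(600,398)): q=onz(m,*C(*p),40);print('fence',q,q[:2]@M)
for p in((731,243),(755,243)): q=onz(m,*C(*p),54);print('leaf top',q,q[:2]@M)
print('tcp',status.sense()['tool_pos'][:2]@M)
E
```

```text
car [573.1071826  -46.43212048] 5.8495093265825755 xy' [ 550.06038387 -167.45554231] [[-0.1, 0.6], [0.2, -0.5], [-0.1, -0.4], [0.0, 0.3]]
discs mid [573.40541572 -45.93052891  36.        ] -5.409421345414102
fence [ 648.41945827 -137.57815673   40.        ] [ 604.2270342  -272.55317684]
fence [602.57772315  69.99909717  40.        ] [603.65783236 -59.97505702]
leaf top [504.96799459  96.41202238  54.        ] [513.91543472 -13.37458716]
leaf top [502.1310887  108.55417466  54.        ] [513.73029576  -0.90680385]
tcp [ 550.8429804  -166.63066501]
```

arm_command(targets=[[[-0.0004,-0.0004,-0.016,0,0,-0.059,0],[0,0,-0.016,0,0,-0.059,0],[0,0,-0.016,0,0,0,0],[0,0,-0.016,0,0,0,0],[0,0,-0.015,0,0,0,0],[0,0,0,0,0,0,-0.3],[0,0,0,0,0,0,-1],[0,0,0,0,0,0,-1],[0,0,0,0,0,0,-1],[0,0,0,0,0,0,-1]]], force=25)

```text
time: 12.78
tool_pos: [573.7, -46.6, 43.4]
tcp_rot: [-180.0, 0.0, -174.4]
ft_force: [-0.0, 0.4, -1.3]
finger_gap: 14.9
grip_force: 26.4
```

arm_command(targets=[[[0.0002,0.005,0,0,0,0.0118,-1],[0.0002,0.009,0,0,0,0.0118,-1],[0.0002,0.011,0,0,0,0.0118,-1],[0.0002,0.011,0,0,0,0.0118,-1],[0.0002,0.011,0,0,0,0.0118,-1],[0.0002,0.011,0,0,0,0.0118,-1],[0.0002,0.011,0,0,0,0.0118,-1],[0.0003,0.011,0,0,0,0.0118,-1],[0.0003,0.0083,0,0,0,0.0118,-1],[0.0003,0.0043,0,0,0,0.0118,-1]]])

```text
time: 14.02
tool_pos: [576.1, 46.5, 43.3]
tcp_rot: [-180.0, 0.0, -167.5]
ft_force: [0.3, -3.2, 2.0]
finger_gap: 14.6
grip_force: 26.7
```

```bash
python3 - <<'E'
from h import *
a=np.radians(12.3);M=np.array([[np.cos(a),-np.sin(a)],[np.sin(a),np.cos(a)]])
m=viewer.camera_model('wrist');s=status.sense();print(s['tool_pos'],s['tool_pos'][:2]@M,s['tcp_rot'],s['ft_force'],s['ft_force'][:2]@M);im=snap('wrist','w5')
np.save('w5m.npy',m,allow_pickle=True)
cv2.imwrite('pics/w5z.png',cv2.convertScaleAbs(cv2.resize(im[:,:,::-1],(800,600),interpolation=cv2.INTER_CUBIC),alpha=1.2))
E
```

```text
[576.07974108  46.49582948  43.33171597] [572.76118606 -77.29394534] [-1.79989463e+02  1.19549855e-02 -1.67545141e+02] [ 0.29575524 -3.15602668  2.008797  ] [-0.38336323 -3.14658675]
```

View pics/w5z.png

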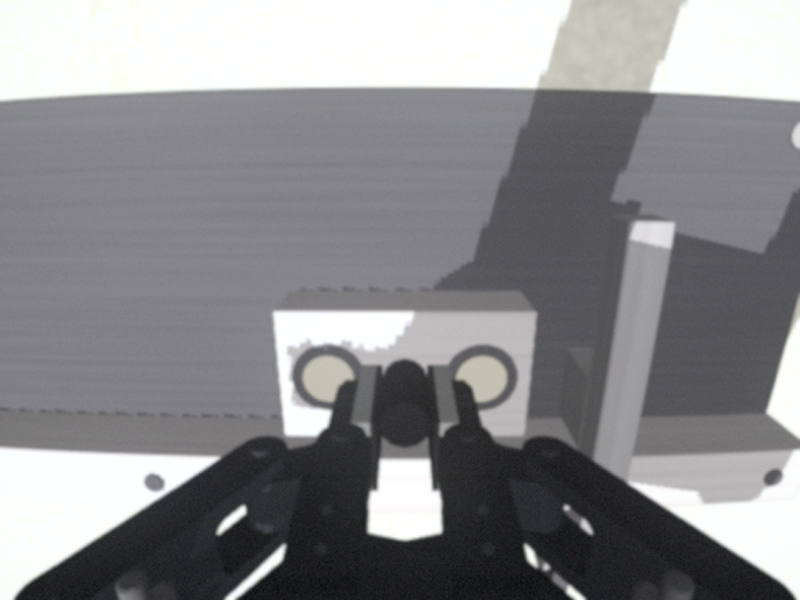

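The carrier is parallel to the fence, with its edges at (275-536, 310), and a gap of roughly 6 mm remains. Next I close in on the fence.

arm_command(targets=[[[0.001,0.0002,0,0,0,0,-1],[0.001,0.0002,0,0,0,0,-1],[0.001,0.0002,0,0,0,0,-1],[0.001,0.0002,0,0,0,0,-1]]])

```text
time: 14.58
tool_pos: [578.7, 46.9, 43.6]
tcp_rot: [179.9, -0.2, -167.6]
ft_force: [-11.1, -0.5, 15.6]
finger_gap: 14.7
grip_force: 27.8
```

arm_command(targets=[[[0.0005,0.0001,0,0,0,0,-1],[0.0005,0.0001,0,0,0,0,-1]]])

```text
time: 14.82
tool_pos: [579.9, 47.0, 43.5]
tcp_rot: [180.0, -0.1, -167.6]
ft_force: [-9.8, -0.3, 11.5]
finger_gap: 14.8
grip_force: 27.6
```

arm_command(targets=[[[0.0005,0.0001,0,0,0,0,-1]]])

```text
time: 14.95
tool_pos: [580.1, 47.0, 43.6]
tcp_rot: [179.9, -0.2, -167.6]
ft_force: [-12.5, 0.3, 14.0]
finger_gap: 14.9
grip_force: 27.7
```

arm_command(targets=[[[0,0,0.0006,0,0,0,-1],[0,0,0,0,0,0,-1]]])

```text
time: 15.2
tool_pos: [581.1, 47.1, 43.4]
tcp_rot: [180.0, -0.0, -167.6]
ft_force: [-1.7, 0.3, -0.3]
finger_gap: 15.0
grip_force: 26.5
```

arm_command(targets=[[[0.0005,0.0001,0,0,0,0,-1],[0.0003,0.0001,0,0,0,0,-1],[0,0,0,0,0,0,-1]]])

```text
time: 15.58
tool_pos: [582.2, 47.4, 43.6]
tcp_rot: [180.0, -0.0, -167.6]
ft_force: [-0.4, -0.7, -1.9]
finger_gap: 15.1
grip_force: 26.4
```

arm_command(targets=[[[0.0004,0.0001,0,0,0,0,-1],[0,0,0,0,0,0,-1]]])

```text
time: 15.82
tool_pos: [582.7, 47.4, 43.8]
tcp_rot: [180.0, 0.0, -167.6]
ft_force: [-0.1, -0.6, -1.7]
finger_gap: 15.1
grip_force: 26.4
```

arm_command(targets=[[[0.0005,0.0001,0,0,0,0,-1],[0,0,0,0,0,0,-1]]])

```text
time: 16.08
tool_pos: [583.0, 47.5, 43.7]
tcp_rot: [180.0, -0.0, -167.6]
ft_force: [-2.0, -0.8, -2.6]
finger_gap: 14.9
grip_force: 26.4
```

arm_command(targets=[[[0.0005,0.0001,0,0,0,0,-1],[0,0,0,0,0,0,-1]]])

```text
time: 16.32
tool_pos: [583.0, 47.5, 43.7]
tcp_rot: [180.0, -0.1, -167.6]
ft_force: [-5.0, -1.8, 1.3]
finger_gap: 14.7
grip_force: 26.5
```

arm_command(targets=[[[0.0005,0.0001,0,0,0,0,-1],[0,0,0,0,0,0,-1]]])

```text
time: 16.58
tool_pos: [583.1, 47.5, 43.5]
tcp_rot: [180.0, -0.1, -167.6]
ft_force: [-7.4, -0.8, 2.5]
finger_gap: 15.2
grip_force: 26.7
```

arm_command(targets=[[[-0.0005,-0.0001,0,0,0,0,-1],[-0.0004,0.002,0,0,0,0,-1],[-0.0004,0.002,0,0,0,0,-1],[-0.0004,0.002,0,0,0,0,-1],[-0.0005,0.002,0,0,0,0,-1],[-0.0004,0.002,0,0,0,0,-1],[-0.0004,0.002,0,0,0,0,-1],[-0.0005,0.002,0,0,0,0,-1]]])

```text
time: 17.58
tool_pos: [580.3, 60.5, 43.6]
tcp_rot: [-179.9, -0.1, -167.6]
ft_force: [-3.3, -5.7, 0.6]
finger_gap: 14.9
grip_force: 26.5
```

arm_command(targets=[[[-0.0002,0.001,0,0,0,0,-1],[-0.0002,0.0005,0,0,0,0,-1]]])

```text
time: 17.82
tool_pos: [579.9, 62.1, 43.6]
tcp_rot: [-179.9, -0.1, -167.6]
ft_force: [-4.4, -5.4, -0.1]
finger_gap: 14.6
grip_force: 26.5
```

arm_command(targets=[[[-0.0002,0.001,0,0,0,0,-1],[-0.0002,0.001,0,0,0,0,-1],[-0.0002,0.001,0,0,0,0,-1]]])

```text
time: 18.2
tool_pos: [579.3, 65.0, 43.6]
tcp_rot: [-179.9, -0.1, -167.6]
ft_force: [-3.5, -6.2, 0.1]
finger_gap: 14.7
grip_force: 26.5
```

arm_command(targets=[[[-0.0001,0.0005,0,0,0,0,-1],[0,0,0,0,0,0,-1]]])

```text
time: 18.45
tool_pos: [579.2, 65.6, 43.6]
tcp_rot: [-179.9, -0.1, -167.6]
ft_force: [-4.3, -5.6, 0.6]
finger_gap: 14.6
grip_force: 26.5
```

arm_command(targets=[[[-0.0001,0.0005,0,0,0,0,-1],[0,0,0,0,0,0,-1]]])

```text
time: 18.7
tool_pos: [579.1, 66.0, 43.6]
tcp_rot: [-179.9, -0.1, -167.6]
ft_force: [-4.5, -5.6, -0.6]
finger_gap: 14.7
grip_force: 26.6
```

arm_command(targets=[[[-0.0001,0.0005,0,0,0,0,-1],[0,0,0,0,0,0,-1]]])

```text
time: 18.95
tool_pos: [579.0, 66.5, 43.6]
tcp_rot: [-179.9, -0.1, -167.6]
ft_force: [-4.3, -5.1, -0.5]
finger_gap: 14.8
grip_force: 26.5
```

arm_command(targets=[[[-0.0001,0.0004,0,0,0,0,-1],[0,0,0,0,0,0,-1]]])

```text
time: 19.2
tool_pos: [579.0, 66.5, 43.6]
tcp_rot: [-179.9, -0.1, -167.6]
ft_force: [-3.5, -7.7, 0.3]
finger_gap: 14.9
grip_force: 26.6
```

Contact: the tool has stopped 0.4 mm short of the predicted place and the force is rising. I'll add a little and hold.

arm_command(targets=[[[-0.0001,0.0004,0,0,0,0,-1],[0,0,0,0,0,0,-1]]])

```text
time: 19.45
tool_pos: [579.0, 66.6, 43.7]
tcp_rot: [-179.9, -0.1, -167.6]
ft_force: [-4.2, -9.4, -0.1]
finger_gap: 15.3
grip_force: 26.6
```

arm_command(targets=[[[0,0,0,0,0,0,-1],[0,0,0,0,0,0,-1],[0,0,0,0,0,0,-1],[0,0,0,0,0,0,-1],[0,0,0,0,0,0,-1],[0,0,0,0,0,0,-1],[0,0,0,0,0,0,-1]]])

```text
time: 20.32
tool_pos: [579.0, 66.6, 43.7]
tcp_rot: [-179.9, -0.1, -167.6]
ft_force: [-4.7, -9.1, -0.1]
finger_gap: 14.8
grip_force: 26.6
```

```bash
python3 - <<'E'
from h import *
a=np.radians(12.3);M=np.array([[np.cos(a),-np.sin(a)],[np.sin(a),np.cos(a)]])
m=viewer.camera_model('wrist');s=status.sense();print(s['time'],s['tool_pos'],s['tool_pos'][:2]@M,s['ft_force'][:2]@M);im=snap('wrist','w6')
np.save('w6m.npy',m,allow_pickle=True)
cv2.imwrite('pics/w6z.png',cv2.convertScaleAbs(cv2.resize(im[:,:,::-1],(800,600),interpolation=cv2.INTER_CUBIC),alpha=1.4))
E
```

```text
20.325 [578.98856453  66.59047742  43.68862749] [579.88400975 -58.28022629] [-6.53848977 -7.85598759]
```

View pics/w6z.png

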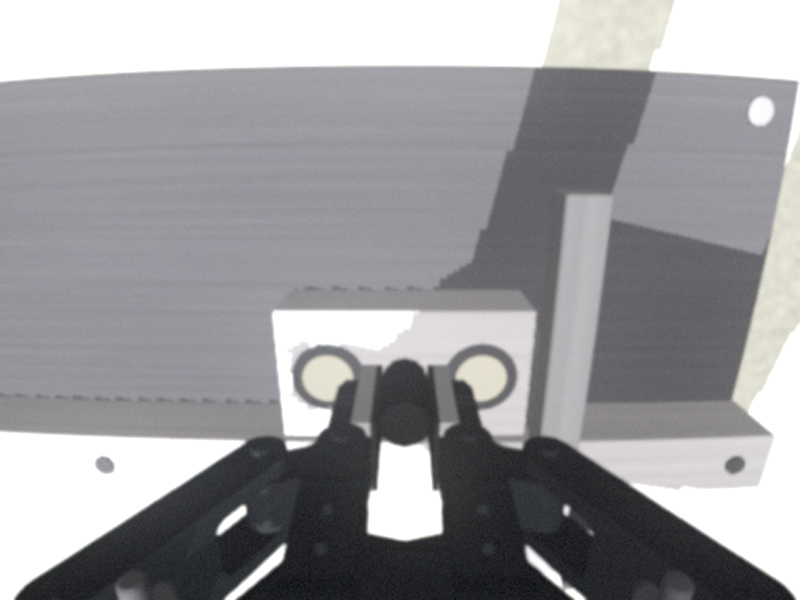

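The carrier is flush with the fence, its end at (536,310) against the tongue. I'll add a touch more press and hold, then release.

arm_command(targets=[[[0,0.0003,0,0,0,0,-1],[0,0,0,0,0,0,-1],[0,0,0,0,0,0,-1],[0,0,0,0,0,0,-1],[0,0,0,0,0,0,-1],[0,0,0,0,0,0,-1],[0,0,0,0,0,0,-1],[0,0,0,0,0,0,-1],[0,0,0,0,0,0,-1]]])

```text
time: 21.5
tool_pos: [579.0, 66.6, 43.7]
tcp_rot: [-179.8, -0.1, -167.6]
ft_force: [-5.1, -12.3, 1.1]
finger_gap: 14.8
grip_force: 26.6
```

arm_command(targets=[[[-0.0003,-0.0003,0,0,0,0,-1],[0,0,0,0,0,0,-0.6],[0,0,0,0,0,0,-0.4],[0,0,0,0,0,0,-0.3],[0,0,0,0,0,0,-0.3],[0,0,0.005,0,0,0,-0.3],[0,0,0.02,0,0,0,-0.3],[0,0,0.03,0,0,0,-0.3],[0,0,0.03,0,0,0,-0.3],[0,0,0,0,0,0,-0.3]]])

```text
time: 22.75
tool_pos: [581.7, 68.5, 133.9]
tcp_rot: [-179.9, 0.4, -167.6]
ft_force: [0.1, 0.1, 0.2]
finger_gap: 29.7
grip_force: 0.0
```

```bash
python3 - <<'E'
from h import *
th=np.linspace(0,1.6,19);p=115*np.c_[-np.cos(th),np.sin(th)];d=np.diff(p,axis=0)/1000
for x,z in d: print([round(float(v),4) for v in(x*.977,x*.213,z)],end=',')
E
```

```text
[0.0004, 0.0001, 0.0102],[0.0013, 0.0003, 0.0101],[0.0022, 0.0005, 0.01],[0.0031, 0.0007, 0.0097],[0.0039, 0.0008, 0.0094],[0.0047, 0.001, 0.009],[0.0055, 0.0012, 0.0086],[0.0062, 0.0013, 0.008],[0.0068, 0.0015, 0.0074],[0.0075, 0.0016, 0.0068],[0.008, 0.0017, 0.0061],[0.0085, 0.0019, 0.0053],[0.0089, 0.002, 0.0045],[0.0093, 0.002, 0.0037],[0.0096, 0.0021, 0.0028],[0.0098, 0.0021, 0.002],[0.0099, 0.0022, 0.0011],[0.01, 0.0022, 0.0002],
```

arm_command(targets=[[[-0.0153,0.0096,0,0,0,0,-0.3],[-0.0153,0.0096,0,0,0,0,-0.3],[-0.0153,0.0096,0,0,0,0,-0.2],[-0.0153,0.0096,0,0,0,0,-0.1],[0,0,0,0,0,0,0],[0,0,0,0,0,0,0]]])

```text
time: 23.5
tool_pos: [517.9, 106.8, 129.0]
tcp_rot: [-180.0, 0.0, -167.6]
ft_force: [-0.4, 0.5, -0.3]
finger_gap: 42.7
grip_force: 0.0
```

```bash
python3 - <<'E'
from h import *
a=np.radians(12.3);M=np.array([[np.cos(a),-np.sin(a)],[np.sin(a),np.cos(a)]])
m=viewer.camera_model('wrist');s=status.sense();print(s['tool_pos'],s['tool_pos'][:2]@M,s['tcp_rot'],s['finger_gap']);im=snap('wrist','w7')
# knob/discs check: bright disc centroids in the right place, cream discs
g=cv2.cvtColor(im,cv2.COLOR_RGB2HSV)
c=cv2.HoughCircles(cv2.medianBlur(cv2.cvtColor(im,cv2.COLOR_RGB2GRAY),3),cv2.HOUGH_GRADIENT,1,20,param1=80,param2=18,minRadius=7,maxRadius=22)
for u,v,r in c[0][:8]: q=onz(m,u,v,36);print(u,v,r,q[:2]@M)
E
```

```text
[517.91223529 106.82038602 129.04323566] [528.77984554  -5.96265812] [-1.79983175e+02  4.00213643e-02 -1.67593622e+02] 42.67514181498558
230.5 246.5 13.2 [579.38795339 -30.84626523]
166.5 245.5 11.8 [578.8413236  -87.41537283]
```

arm_command(targets=[[[0.0005,-0.0005,-0.017,0,0,0,0],[0,0,-0.017,0,0,0,0],[0,0,-0.017,0,0,0,0],[0,0,-0.017,0,0,0,0],[0,0,-0.017,0,0,0,0],[0,0,-0.017,0,0,0,0],[0,0,0,0,0,0,-0.3],[0,0,0,0,0,0,-1],[0,0,0,0,0,0,-1],[0,0,0,0,0,0,-1]]], force=40)

```text
time: 24.8
tool_pos: [518.5, 106.4, 27.3]
tcp_rot: [-180.0, 0.0, -167.6]
ft_force: [-0.6, -0.4, 0.3]
finger_gap: 13.0
grip_force: 41.5
```

arm_command(targets=[[[0.0004,0.0001,0.0102,0,0,0,-1],[0.0013,0.0003,0.0101,0,0,0,-1],[0.0022,0.0005,0.01,0,0,0,-1],[0.0031,0.0007,0.0097,0,0,0,-1],[0.0039,0.0008,0.0094,0,0,0,-1]]])

```text
time: 25.42
tool_pos: [528.7, 108.6, 76.5]
tcp_rot: [-180.0, -0.1, -167.6]
ft_force: [1.2, -0.9, -6.4]
finger_gap: 13.1
grip_force: 40.4
```

Still gripped, with about 6 N of pull. I'll continue the arc.

arm_command(targets=[[[0.0047,0.001,0.009,0,0,0,-1],[0.0055,0.0012,0.0086,0,0,0,-1],[0.0062,0.0013,0.008,0,0,0,-1],[0.0068,0.0015,0.0074,0,0,0,-1],[0.0075,0.0016,0.0068,0,0,0,-1],[0.008,0.0017,0.0061,0,0,0,-1],[0.0085,0.0019,0.0053,0,0,0,-1],[0.0089,0.002,0.0045,0,0,0,-1],[0.0093,0.002,0.0037,0,0,0,-1],[0.0096,0.0021,0.0028,0,0,0,-1]]])

```text
time: 26.68
tool_pos: [604.8, 125.2, 138.9]
tcp_rot: [180.0, 0.0, -167.6]
ft_force: [-5.5, -0.6, -2.5]
finger_gap: 13.1
grip_force: 43.4
```

arm_command(targets=[[[0.0098,0.0021,0.002,0,0,0,-1],[0.0099,0.0022,0.0011,0,0,0,-1],[0.01,0.0022,0.0002,0,0,0,-1],[0.008,0.0018,-0.0004,0,0,0,-1],[0,0,0,0,0,0,-1],[0,0,0,0,0,0,-1]]])

```text
time: 27.42
tool_pos: [642.7, 133.6, 141.8]
tcp_rot: [-180.0, 0.1, -167.6]
ft_force: [-0.1, -0.5, -2.1]
finger_gap: 13.5
grip_force: 45.5
```

```bash
python3 - <<'E'
from h import *
a=snap('side','sd8');b=snap('scene','sc8')
s=status.sense();print(s['tool_pos'],s['ft_force'],s['finger_gap'])
E
```

```text
[642.4880351  133.46927977 141.79380549] [ 1.88099936 -0.04675833 -1.70913774] 13.087483358913495
```

arm_command(targets=[[[0,0,0,0,0,0,-0.3],[0,0,0,0,0,0,0],[0,0,0,0,0,0,0],[0,0,0.01,0,0,0,0],[0,0,0.03,0,0,0,0],[0,0,0.04,0,0,0,0],[0,0,0.04,0,0,0,0],[0,0,0,0,0,0,0],[0,0,0,0,0,0,0]]])

```text
time: 28.65
tool_pos: [641.8, 133.3, 261.6]
tcp_rot: [-180.0, 0.0, -167.6]
ft_force: [-0.1, -0.0, -0.7]
finger_gap: 42.9
grip_force: 0.0
```

```bash
python3 - <<'E'
from h import *
a=np.radians(12.3);M=np.array([[np.cos(a),-np.sin(a)],[np.sin(a),np.cos(a)]])
m=viewer.camera_model('wrist');s=status.sense();print(s['time'],s['tool_pos'],s['ft_force'],s['finger_gap']);im=snap('wrist','w9')
g=cv2.medianBlur(cv2.cvtColor(im,cv2.COLOR_RGB2GRAY),3)
c=cv2.HoughCircles(g,cv2.HOUGH_GRADIENT,1,20,param1=80,param2=16,minRadius=6,maxRadius=16)
for u,v,r in c[0][:8]: q=onz(m,u,v,36);print(u,v,r,q[:2]@M)
# leaf end patch: match against first overhead wrist picture (TCP near the same place)
o=cv2.imread('pics/w1.png',0);t=o[185:212,246:280];n=cv2.cvtColor(im,cv2.COLOR_RGB2GRAY)
r=cv2.matchTemplate(n[150:260,210:320],t,cv2.TM_CCOEFF_NORMED);_,v,_,l=cv2.minMaxLoc(r);print('leaf end match',v,l[0]+210-246,l[1]+150-185)
w=(262.5+l[0]+210-246,199.5+l[1]+150-185);p=onz(m,*w,178);print('leaf end',p[:2]@M,'hinge x\'~',603.9+41)
E
```

```text
28.65 [641.77977119 133.32851388 261.59344094] [-0.08602412 -0.026599   -0.68233511] 42.869529261377664
191.5 93.5 11.1 [578.88576241 -85.36093507]
237.5 93.5 11.6 [579.22547318 -31.40827667]
186.5 229.5 9.6 [ 754.00940265 -103.6420277 ]
484.5 66.5 15.4 [541.98732949 263.60983997]
218.5 251.5 8.4 [787.31061278 -61.88317409]
leaf end match 0.980658233165741 -3 -13
leaf end [647.77448025  -6.04063837] hinge x'~ 644.9
```

The checks pass:
- **Carrier:** disc midpoint at (579.05, -58.4), against a gauged place of (579, -58), and parallel to the fence within 0.4°.
- **Leaf:** about 1.6 rad.
- **Gripper:** clear of everything.

```bash
python3 -c "
from bench import job
print(job.hand_in())"
```

```text
the job is handed in; nothing more can be done
None
```

I handed the job in at about 29 s, without seeing a verdict: the stop was flipped down, the carrier was set flush with the fence and pressed on the stop for about 2 s at an estimated 3–7 N, and the stop was flipped back up to about 1.6 rad; the carrier measured within about 0.5 mm of its gauged place, and the gripper was clear of everything.

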